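Clear the tall bottles out of the sample drawer and shut it

TASK

The instrument's sample drawer will not shut because two tall amber bottles have been left standing in it among the short jars: lift both out and stand them upright in the two free bays of the blue bottle caddy, one to a bay, setting them down gently, and then push the drawer gently until it is fully home, with the two short jars still standing inside it. Do not let any bottle or jar fall over, leave the blue-capped bottle in the caddy where it is, and do not move the steel beaker that stands in front of the drawer.

Things in the scene. Friction and masses are not known exactly. Their poses are not given: they have to be found in the camera images.
- module: White instrument module, fixed on the bench: housing 240 mm deep (its x), 320 mm wide (y), 125 mm high. Its front face, at its x = -120 mm, looks to its -x, roughly to the robot (yaw within 0.2 rad). In the front is a slot from 16 to 105 mm height under a 20 mm lintel; the sample drawer slides in it along the module's x. Origin: centre of its underside.
- drawer (a joint): How far the sample drawer stands out, m: 0 = fully home, at most 0.135; starts 0.11 to 0.13. About 2.5 N of friction, no latch or spring; stays where left. Its tray floor is 25 mm above the bench, 276 mm wide. Two tall bottles and two jars stand loose on it in one row along the module's y, in any order, 62 mm apart, about 175 mm before the module's origin.
- drawer_front (a point): Point on the outer (robot-side) face of the drawer's grey front panel, mid-width, 60 mm above the bench; moves with the drawer. Axes as the module's. The panel is 300 mm wide, 30 mm thick, from 19 to 102 mm height; when home its face stands 30 mm before the housing's front.
- tall_a: Tall amber glass bottle, white label, black screw cap: 130 mm tall, body 44 mm diameter up to 86 mm, then narrowing to the neck; cap 33 mm diameter from 106 to 130 mm height; about 0.22 kg. Too tall to pass under the lintel of the slot. Origin: centre of its underside, z up along it. Starts in the drawer.
- tall_b: Tall amber glass bottle, white label, black screw cap: 130 mm tall, body 44 mm diameter up to 86 mm, then narrowing to the neck; cap 33 mm diameter from 106 to 130 mm height; about 0.22 kg. Too tall to pass under the lintel of the slot. Origin: centre of its underside, z up along it. Starts in the drawer. Same as tall_a; either may go into either free bay.
- jar_a: Short amber jar with a white cap, 60 mm tall, body 44 mm diameter, cap 40 mm; about 0.09 kg; low enough to go into the instrument. Stays in the drawer. Origin: centre of its underside, z up.
- jar_b: Short amber jar with a white cap, 60 mm tall, body 44 mm diameter, cap 40 mm; about 0.09 kg; low enough to go into the instrument. Stays in the drawer. Origin: centre of its underside, z up.
- caddy: Blue plastic bottle caddy, fixed, left or right of the drawer: open tray 225 mm long (its x), 80 mm wide (y), 30 mm high, walls and floor 5 mm, with three bays in a row, each about 68 x 70 mm inside. One bay, any of them, holds the blue-capped bottle; on the floor of each free bay lies a round white paper mat (52 mm, under 1 mm thick). Origin: centre of its underside.
- bay0 (a point): Centre of the floor of bay 0 of the caddy (its -x end), 5 mm above the bench. Axes as the caddy's.
- bay1 (a point): Centre of the floor of bay 1 of the caddy (the middle), 5 mm above the bench. Axes as the caddy's.
- bay2 (a point): Centre of the floor of bay 2 of the caddy (its +x end), 5 mm above the bench. Axes as the caddy's.
- parked: Clear glass bottle with a white label and a blue cap, same shape and size as the amber tall bottles (130 mm tall, 44 mm diameter), standing loose in one bay of the caddy. To be left alone. Origin: centre of its underside.
- balance: White bench balance, fixed, on the other side of the drawer from the caddy: 210 mm (its x) by 150 mm, 58 mm high with a round steel pan. Origin: centre of its underside. Only in the way.
- beaker: Small open steel beaker, 52 mm diameter at the rim, 65 mm tall, about 0.09 kg, standing loose on the bench in front of the drawer, up to 100 mm left or right of its middle, at least 30 mm clear of the drawer's panel. To be left alone. Origin: centre of its underside.
Mind the look-alikes: they are no part of the job. Leave any yellow look-alike of the tall_b alone.

How it is judged:
On the way, in this order (a step that is already met when the one before it is completed fails the run):
1. both tall bottles stand upright in free bays of the caddy ((horizontal distance between tall_a and bay0 below 0.02 m or horizontal distance between tall_a and bay1 below 0.02 m or horizontal distance between tall_a and bay2 below 0.02 m) and height (world z) of each of tall_a, tall_b below 0.012 m and angle between each of tall_a, tall_b's own z axis and vertical below 0.1 rad and (horizontal distance between tall_b and bay0 below 0.02 m or horizontal distance between tall_b and bay1 below 0.02 m or horizontal distance between tall_b and bay2 below 0.02 m)), for 0.2 s.
2. the drawer is pushed fully home (value of joint drawer below 0.005 m), for 0.2 s.
At the end, for the whole second after the job is handed in: Both tall bottles rest upright (0.1 rad) on a bay's floor, within 20 mm of its centre; the drawer is within 5 mm of home, both short jars upright (0.2 rad) and at rest inside the housing; the blue-capped bottle and the beaker are within 15 mm of their starts (all of step 1 and linear speed of each of tall_a, tall_b, jar_a, jar_b below 0.02 m/s and angular speed of each of tall_a, tall_b, jar_a, jar_b below 0.2 rad/s and value of joint drawer below 0.005 m and x of jar_a in the frame of module between -0.12 and 0.075 m and height (world z) of each of jar_a, jar_b below 0.04 m and angle between each of jar_a, jar_b's own z axis and vertical below 0.2 rad and x of jar_b in the frame of module between -0.12 and 0.075 m and distance of each of parked, beaker from where it was at the start of the episode below 0.015 m); the robot touches nothing.
It fails at once if a tall bottle is tipped over (more than 0.7 rad) (angle between any of tall_a, tall_b's own z axis and vertical above 0.7 rad).
It fails at once if a short jar or the blue-capped bottle is tipped over (more than 0.7 rad) (angle between any of jar_a, jar_b, parked's own z axis and vertical above 0.7 rad).
It fails at once if the blue-capped bottle or the beaker is moved by more than 25 mm (distance of any of parked, beaker from where it was at the start of the episode above 0.025 m).
It fails at once if a tall bottle is dropped or slammed into the caddy (more than 40 N) (contact force between any of tall_a, tall_b and caddy above 40 N).
It fails at once if the drawer is slammed (shut faster than 0.4 m/s) (velocity of joint drawer below -0.4 m/s).
It also fails if it takes over 72 s, if anything falls off the work surface, if the arm or the gripper's body presses on something with over 40 N, if the wrist force passes 120 N, or if a joint passes its speed limit or range.

ROBOT

A 7-joint arm with a two-finger parallel gripper is mounted at the origin on the work surface. World frame = base frame: x ahead of the robot, y to its left, z up, the work surface at z = 0. Lengths are in m, angles in rad, forces in N, time in s.
With the tool pointing down it reaches from about 0.425 to 0.8 m from the base axis. Payload 8.3 kg.
Tool frame: the origin (TCP) lies on the centre line of the jaws, within the pads' length; the fingertips stand 25 mm ahead of it and the grasp point (between the pads) lies 6 mm ahead of it (tips_ahead is the distance from the TCP to the fingertips, in m); z points along the fingers, y is the line along which they close (so a half turn about z gives the same grasp; the last joint's range is limited). The gripper opens to 85 mm and grips with 20 to 120 N. Pads are 22 mm wide; open, the fingers measure 114 mm over their backs; the gripper's body (76 mm by 85 mm) begins 54 mm behind the grasp point. The pads swing forward as they close: fully open they stand 13 mm farther back than shut.
Start: joints at [1.157, 0.383, 0.016, 1.37, -0.006, 1.388, -0.046], TCP at [0.215, -0.587, 0.256] pointing down, gripper open.
Joint ranges: [-2.95, 2.95], [-0.25, 2.06], [-1.52, 1.56], [0.18, 2.33], [-1.44, 4.58], [0.02, 2.06], [-3.01, 3.01]. Speed limits (rad/s): [2.39, 2.39, 3.01, 3.01, 3.14, 3.14, 3.14].

INTERFACE

Orientations are given as a unit quaternion [w, x, y, z].
In Python, from workcell import * gives the robot as it stands.
- The arm moves only by the tool play_rows, never from a script. Its argument "series" is a list of rows, each a list of 6 numbers: the shift along the tool's x, y, z as a fraction of full scale, then the turn, a rotation vector about the tool's x, y, z as a fraction of full scale. A call has 1 to 10 rows; each row shifts and turns the commanded pose from where the row before left it, along the tool's axes as they then stand; what a row does not reach is not made up. Full scale, the value 1, is 50 cm for a shift and 120 degrees for a turn. A row lasts 1/8 s, in which the tool goes at most 62.5 mm and 10.7 degrees, less where a joint would pass 70% of its speed; a pose out of reach is approached as far as the arm can. A call with a number of a shift or a turn outside -1 to 1 is refused whole. A call with a gripper value outside its range is refused whole. "hand" is the opening, from -1 (shut) to 1 (fully open), set as the call begins (left out, the last holds). The fingers move at their own pace and stop on an object; "squeeze" is the grip in N (left out, the last holds). Time passes only in rows, so rows that do not move let the fingers close. It gives the time, the measured TCP pose, the force, the opening and the grip force at its end, in the units of the state.
- state(): the state, without advancing time (a new reading comes with each control period).
- snapshot(name): name is "scene" or "top"; returns a dict with "image" (384x512x3 uint8, red, green, blue), "range_z" (384x512 float32, m along the optical axis (not along the pixel's ray), 0 where there is no reading), "mtx" (3x3 intrinsics, pixels), "k1" (the pictures are not rectified: a ray, as slopes to the right and down, at radius r is drawn at 1 + k1 r^2 times it, then the intrinsics apply), "R" (3x3) and "t" (3): a world point X has camera coordinates R X + t. Camera axes: x right, y down, z forward; pixel columns grow to the right and rows downward; lengths in m; the calibration is good to about 2 mm. A picture is of the moment at which its call begins.
- sign_off(): hands the job in; it is judged then, once.
The state is a dict: "time_s": time; "joint_pos": joint angles; "qd": joint speeds; "tau": joint torques, N m; "tcp_pos": TCP position; "orientation": TCP orientation; "force": force on the tool from outside, world axes, zero at the start; "wrist_torque": the same for the moment, N m; "gripper_width": finger opening in m; "gripper_force": force on a finger pad.
Only numpy, scipy, OpenCV 4.12 (cv2) and the standard library are available. Lean on these libraries where they do the work, as an engineer would, in place of code of your own. Each camera call takes 0.05 s, during which the arm holds its last target. There are 200 camera calls.

## Working session

There is one attempt and no reset: what is moved stays moved. The work goes in short steps, Python scripts to look and compute and a tool call to move; the robot and the scene stay as the last step left them, time stands still between calls to the robot, and variables do not carry over. Pictures are saved under pics/ and viewed, at most 10 in all, crops included, and the job is handed in when it is done.

Besides the shell and the picture viewer there is one more tool, called after "Emit:" as name(argument=value, ...) on one line, values as JSON. play_rows: Moves the arm, as the interface text tells. Shift numbers are shares of 50 cm and turn numbers shares of 120 degrees, none past 1 either way. Its arguments: {"type":"object","properties":{"series":{"type":"array"},"hand":{"type":"number"},"squeeze":{"type":"number"}},"required":["series"]}

```bash
mkdir -p pics
cat > h.py <<'E'
from workcell import *
import numpy as np, cv2
def pts(s):
    K=s["mtx"];h,w=s["range_z"].shape
    u,v=np.meshgrid(np.arange(w),np.arange(h))
    d=np.array([s["k1"],0,0,0,0],float)
    p=cv2.undistortPoints(np.stack([u,v],-1).reshape(-1,1,2).astype(float),np.array(K,float),d).reshape(h,w,2)
    z=s["range_z"]
    c=np.dstack([p[...,0]*z,p[...,1]*z,z])
    X=(c-np.array(s["t"]))@np.array(s["R"])
    X[z<=0]=np.nan
    return X
E
python3 - <<'E'
from h import *
for n in("scene","top"):
    s=snapshot(n); cv2.imwrite(f"pics/{n}0.png",s["image"][...,::-1]); np.save(f"{n}.npy",pts(s)); np.save(f"{n}_im.npy",s["image"])
    print(n,s["k1"],np.round(-np.array(s["R"]).T@s["t"],3))
print(state())
E
```

```text
scene -0.07133350647210061 [ 1.039 -0.107  0.92 ]
top -0.1550223151215668 [0.336 0.016 1.166]
{'time_s': 0.1, 'joint_pos': array([ 1.15708405,  0.38417528,  0.01637408,  1.3710249 , -0.00626185,
        1.38820386, -0.04653298]), 'qd': array([-1.25641931e-03, -1.20106917e-03, -8.31181537e-05, -2.30591446e-03,
        3.83574110e-04,  1.42679342e-03, -4.47666910e-04]), 'tau': array([ 2.34069274e-03, -6.29136586e+01,  8.47340170e-01, -3.72756350e+01,
        1.69322616e-02,  1.05223575e-02, -4.45833552e-05]), 'tcp_pos': array([ 0.21467554, -0.58654812,  0.25537656]), 'orientation': array([-8.61137928e-04,  9.84652011e-01,  1.74526908e-01, -1.84568140e-04]), 'force': array([-0.88701231,  0.45595283,  0.19516392]), 'wrist_torque': array([0.03603046, 0.0182336 , 0.03207801]), 'gripper_force': 0.0, 'gripper_width': 0.08557834547321591}
```

View pics/scene0.png

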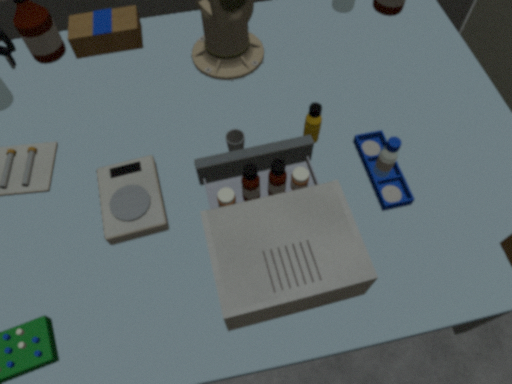

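View pics/top0.png

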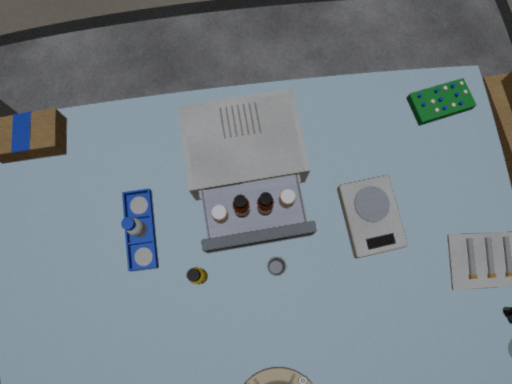

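The scene view shows the open drawer with jar / amber / amber / jar. In the top view these are at (219,213), (241,206), (265,203) and (288,197). The caddy is at (140,230) with the blue-capped bottle in its middle bay and mats at (139,205) and (144,257). A yellow look-alike is at (197,275) and the beaker at (277,266).

```bash
cat > m.py <<'E'
from h import *
for n in("scene","top"):
    X=np.load(n+".npy");I=np.load(n+"_im.npy").astype(int)
    print("==",n)
    def blobs(m,lab,amin=4):
        k,l,st,c=cv2.connectedComponentsWithStats(m.astype(np.uint8))
        for i in range(1,k):
            if st[i,4]>=amin:
                P=X[l==i]; P=P[~np.isnan(P[:,0])]
                print(lab,np.round(c[i]),st[i,4],"med",np.round(np.median(P,0),4),"mid",np.round((P.min(0)+P.max(0))/2,4),"ext",np.round(np.ptp(P,axis=0),3))
    z=X[...,2]; r=(X[...,0]>.3)&(X[...,0]<.8)&(abs(X[...,1])<.5)
    blobs(r&(z>.124)&(z<.17)&(I.sum(-1)<150),"dark tops")
    blobs(r&(z>.12)&(z<.15)&(I[...,2]>I[...,0]+50),"bluecap")
    blobs(r&(z>.078)&(z<.092)&(I.min(-1)>110),"jar tops")
    blobs(r&(z>.06)&(z<.07)&(X[...,1]<.1),"beaker",)
    blobs(r&(z<.02)&(X[...,1]>.2)&(I.min(-1)>135),"mats",20)
    blobs(r&(z>.024)&(z<.036)&(I[...,2]>I[...,0]+50),"caddyrim",20)
    blobs(r&(z>.094)&(z<.112)&(I.min(-1)<110),"panel",30)
    b=r&(z>.094)&(z<.112)&(I.max(-1)<130); k,l,st,c=cv2.connectedComponentsWithStats(b.astype(np.uint8)); 
    i=1+np.argmax(st[1:,4]); P=X[l==i]
    print("panel rect",cv2.minAreaRect(P[:,:2].astype(np.float32)),np.median(P[:,2]))
    b=(X[...,0]>.3)&(X[...,0]<1.1)&(abs(X[...,1])<.4)&(z>.115)&(z<.135)&(I.min(-1)>100)
    k,l,st,c=cv2.connectedComponentsWithStats(b.astype(np.uint8)); i=1+np.argmax(st[1:,4]); P=X[l==i]
    print("housing rect",cv2.minAreaRect(P[:,:2].astype(np.float32)),np.median(P[:,2]))
    b=r&(z>.02)&(z<.036)&(I[...,2]>I[...,0]+50); P=X[b];print("caddy rect",cv2.minAreaRect(P[:,:2].astype(np.float32)))
E
python3 m.py
```

```text
== scene
dark tops [315. 108.] 90 med [0.3885 0.1687 0.1307] mid [0.3868 0.1687 0.1292] ext [0.029 0.027 0.01 ]
dark tops [391. 146.] 38 med [0.5422 0.315  0.1297] mid [0.5362 0.3205 0.1305] ext [0.023 0.02  0.013]
dark tops [278. 168.] 228 med [0.5593 0.0317 0.1543] mid [0.5526 0.0331 0.1421] ext [0.033 0.032 0.035]
dark tops [250. 172.] 223 med [ 0.558  -0.0321  0.1542] mid [ 0.5511 -0.0313  0.1416] ext [0.034 0.032 0.035]
bluecap [394. 142.] 117 med [0.5326 0.3248 0.136 ] mid [0.5325 0.3262 0.1336] ext [0.029 0.031 0.013]
jar tops [300. 173.] 167 med [0.5425 0.0944 0.0853] mid [0.5417 0.0941 0.0853] ext [0.039 0.038 0.008]
jar tops [225. 194.] 183 med [ 0.5641 -0.0933  0.0855] mid [ 0.564  -0.0939  0.0851] ext [0.039 0.038 0.008]
beaker [234. 136.] 93 med [ 0.3825 -0.0424  0.0645] mid [ 0.3854 -0.0417  0.0647] ext [0.053 0.051 0.009]
beaker [287. 157.] 36 med [0.4766 0.078  0.0653] mid [0.4772 0.0781 0.0649] ext [0.005 0.043 0.01 ]
beaker [264. 162.] 47 med [0.4802 0.0174 0.0649] mid [0.4798 0.0175 0.065 ] ext [0.005 0.052 0.01 ]
beaker [220. 172.] 103 med [ 0.4864 -0.0979  0.0653
[... 5890 characters left out ...]
3. 256.] 233 med [0.4545 0.3244 0.006 ] mid [0.4549 0.3256 0.0063] ext [0.047 0.048 0.011]
caddyrim [139. 230.] 516 med [0.5128 0.3214 0.0294] mid [0.53   0.3269 0.0299] ext [0.226 0.085 0.012]
panel [258. 236.] 1367 med [ 0.4632 -0.0025  0.1017] mid [ 0.4642 -0.0028  0.1017] ext [0.044 0.298 0.015]
panel rect ((0.46335068345069885, -0.002812698483467102), (0.03241419792175293, 0.29861122369766235), 3.0755858421325684) 0.10173780744688699
housing rect ((0.727480411529541, 0.010844692587852478), (0.24184748530387878, 0.32121551036834717), 3.138692855834961) 0.12517648798225073
caddy rect ((0.5299959182739258, 0.32653337717056274), (0.22634869813919067, 0.08223792165517807), 1.137054443359375)
```

```bash
cat >> h.py <<'E'
from scipy.spatial.transform import Rotation as Ro
def tool(target=None,yaw=None):
    "remaining shift (in fractions of .5 m, tool axes) and turn about tool z (fractions of 120 deg)"
    s=state();q=s["orientation"];R=Ro.from_quat(np.r_[q[1:],q[0]]).as_matrix()
    y0=np.degrees(np.arctan2(R[1,0],R[0,0]))
    print("t",s["time_s"],"tcp",np.round(s["tcp_pos"],4),"yaw",round(y0,2),"tilt",np.round(R[:2,2],4),"F",np.round(s["force"],1),"w",round(s["gripper_width"],4),"gf",round(s["gripper_force"],1))
    if target is not None: print("shift frac",np.round(R.T@(np.array(target)-s["tcp_pos"])/.5,4))
    if yaw is not None: print("turn frac z",round((y0-yaw)/120,4))
def caps(X,cs,z0,r=.03):
    for c in cs:
        m=(np.hypot(X[...,0]-c[0],X[...,1]-c[1])<r)&(X[...,2]>z0)
        P=X[m]; (c2,rr)=cv2.minEnclosingCircle(P[:,:2].astype(np.float32)); print(c,np.round(c2,4),"r",round(rr,4),len(P),"z",np.round(np.percentile(P[:,2],[10,50,95]),4))
E
python3 - <<'E'
from h import *
for n in("scene","top"):
    X=np.load(n+".npy"); print(n)
    caps(X,[(.55,.033),(.55,-.031)],.150); caps(X,[(.53,.326)],.127); caps(X,[(.385,.169)],.127)
tool((.55,.033,.28),93)
E
```

```text
scene
(0.55, 0.033) [0.5526 0.0334] r 0.0168 152 z [0.1528 0.1553 0.1575]
(0.55, -0.031) [ 0.5509 -0.0309] r 0.0169 152 z [0.1531 0.1551 0.1573]
(0.53, 0.326) [0.5305 0.3262] r 0.0175 152 z [0.1301 0.1359 0.1383]
(0.385, 0.169) [0.3853 0.1716] r 0.0174 112 z [0.129  0.1308 0.133 ]
top
(0.55, 0.033) [0.5498 0.0331] r 0.0162 133 z [0.1529 0.1554 0.1584]
(0.55, -0.031) [ 0.5483 -0.0309] r 0.0162 132 z [0.1526 0.1553 0.1581]
(0.53, 0.326) [0.5305 0.3274] r 0.0165 131 z [0.1328 0.1354 0.1392]
(0.385, 0.169) [0.3833 0.1715] r 0.0166 144 z [0.1282 0.1301 0.1332]
t 0.1 tcp [ 0.2147 -0.5865  0.2554] yaw 20.1 tilt [-0.0007  0.0016] F [-0.9  0.5  0.2] w 0.0856 gf 0.0
shift frac [ 1.0557 -0.9332 -0.0477]
turn frac z -0.6075
```

Emit:
play_rows(series=[[0,0,0,0,0,-0.08],[0,0,0,0,0,-0.08],[0,0,0,0,0,-0.08],[0,0,0,0,0,-0.08],[0,0,0,0,0,-0.08],[0,0,0,0,0,-0.08],[0,0,0,0,0,-0.08],[0,0,0,0,0,-0.05],[0,0,0,0,0,0]], hand=0.3)

```text
time_s: 1.23
tcp_pos: [0.2146, -0.5867, 0.2557]
orientation: [-0.0, 0.687, 0.727, 0.0]
force: [-0.3, 0.0, -0.0]
gripper_width: 0.0556
gripper_force: 0.0
```

Emit:
play_rows(series=[[0.09,0.055,-0.005,0,0,0],[0.09,0.055,-0.005,0,0,0],[0.09,0.055,-0.005,0,0,0],[0.09,0.055,-0.005,0,0,0],[0.09,0.055,-0.005,0,0,0],[0.09,0.055,-0.005,0,0,0],[0.09,0.055,-0.005,0,0,0],[0.09,0.055,-0.005,0,0,0],[0.09,0.055,-0.005,0,0,0],[0.09,0.055,-0.005,0,0,0]])

```text
time_s: 2.48
tcp_pos: [0.4639, -0.1203, 0.2815]
orientation: [0.0, 0.688, 0.726, 0.0]
force: [0.6, -0.3, 0.2]
gripper_width: 0.0553
gripper_force: 0.0
```

Emit:
play_rows(series=[[0.075,0.048,0,0,0,0],[0.075,0.048,0,0,0,0],[0.075,0.048,0,0,0,0],[0.075,0.047,0,0,0,0],[0,0,0,0,0,0],[0,0,0,0,0,0]])

```text
time_s: 3.22
tcp_pos: [0.55, 0.0331, 0.281]
orientation: [-0.0, 0.687, 0.727, -0.0]
force: [-0.3, 0.3, 0.1]
gripper_width: 0.0554
gripper_force: 0.0
```

```bash
python3 -c "
from h import *
tool((.551,.033,.147),93)"
```

```text
t 3.225 tcp [0.55   0.0331 0.281 ] yaw 93.21 tilt [-0.0008 -0.0002] F [-0.3  0.3  0.1] w 0.0554 gf 0.0
shift frac [-0.0003  0.0022  0.2679]
turn frac z 0.0018
```

Emit:
play_rows(series=[[0,0.002,0.06,0,0,0],[0,0,0.06,0,0,0],[0,0,0.06,0,0,0],[0,0,0.04,0,0,0],[0,0,0.03,0,0,0],[0,0,0.015,0,0,0],[0,0,0,0,0,0],[0,0,0,0,0,0]])

```text
time_s: 4.22
tcp_pos: [0.5516, 0.0335, 0.1497]
orientation: [0.0, 0.687, 0.727, 0.0]
force: [-0.1, -0.9, 0.4]
gripper_width: 0.0557
gripper_force: 0.0
```

Emit:
play_rows(series=[[0,0,0,0,0,0],[0,0,0,0,0,0],[0,0,0,0,0,0],[0,0,0,0,0,0],[0,0,0,0,0,0],[0,0,0,0,0,0]], hand=-1, squeeze=35)

```text
time_s: 4.97
tcp_pos: [0.5515, 0.0336, 0.1495]
orientation: [0.0, 0.686, 0.727, 0.0]
force: [-0.7, 0.5, 6.2]
gripper_width: 0.0323
gripper_force: 34.6
```

Emit:
play_rows(series=[[0,0,-0.01,0,0,0],[0,0,-0.02,0,0,0],[0,0,-0.04,0,0,0],[0,0,-0.05,0,0,0],[0,0,-0.05,0,0,0],[0,0,-0.05,0,0,0],[0,0,-0.04,0,0,0],[0,0,-0.02,0,0,0],[0,0,0,0,0,0]])

```text
time_s: 6.1
tcp_pos: [0.5513, 0.0336, 0.2893]
orientation: [0.0, 0.686, 0.727, 0.0]
force: [0.2, -0.5, -2.0]
gripper_width: 0.0322
gripper_force: 35.0
```

Emit:
play_rows(series=[[0.02,0.014,0,0,0,0],[0.05,0.014,0,0,0,0],[0.07,0.014,0,0,0,0],[0.07,0.014,0,0,0,0],[0.07,0.014,0,0,0,0],[0.07,0.014,0,0,0,0],[0.07,0.014,0,0,0,0],[0.07,0.014,0,0,0,0],[0.06,0.014,0,0,0,0],[0.032,0.014,0,0,0,0]])

```text
time_s: 7.35
tcp_pos: [0.6031, 0.3313, 0.2871]
orientation: [-0.001, 0.685, 0.728, -0.001]
force: [-0.4, -0.2, -1.2]
gripper_width: 0.0319
gripper_force: 35.0
```

Emit:
play_rows(series=[[0,0,0,0,0,0],[0,0,0,0,0,0],[0,0,0,0,0,0]])

```text
time_s: 7.72
tcp_pos: [0.6046, 0.327, 0.2888]
orientation: [0.0, 0.687, 0.727, -0.0]
force: [-0.4, -0.6, -0.9]
gripper_width: 0.0323
gripper_force: 35.1
```

```bash
python3 -c "
from h import *
tool((.605,.328,.1305),93)
s=snapshot('scene'); cv2.imwrite('pics/s1.png',s['image'][60:260,180:480,::-1].repeat(2,0).repeat(2,1))
X=pts(s);I=s['image'].astype(int)
m=(abs(X[...,0]-.605)<.035)&(abs(X[...,1]-.328)<.035)&(X[...,2]>.08)&(X[...,2]<.26)
for a in np.arange(.1,.26,.01):
    P=X[m&(abs(X[...,2]-a)<.005)]
    if len(P): print(round(a,2),len(P),np.round((P.min(0)+P.max(0))/2,4),np.round(np.ptp(P,axis=0),3))
"
```

```text
t 7.725 tcp [0.6046 0.327  0.2888] yaw 93.22 tilt [ 0.0001 -0.0005] F [-0.4 -0.6 -0.9] w 0.0323 gf 35.1
shift frac [0.0022 0.001  0.3166]
turn frac z 0.0018
0.17 43 [0.6103 0.3223 0.1707] [0.032 0.033 0.008]
0.18 57 [0.6094 0.3215 0.18  ] [0.034 0.035 0.01 ]
0.19 55 [0.6094 0.3214 0.19  ] [0.035 0.033 0.01 ]
0.2 59 [0.6101 0.3233 0.2   ] [0.032 0.036 0.01 ]
0.21 53 [0.6097 0.322  0.21  ] [0.035 0.037 0.01 ]
0.22 68 [0.6092 0.3209 0.22  ] [0.034 0.037 0.01 ]
0.23 81 [0.6069 0.3239 0.2299] [0.04  0.041 0.01 ]
0.24 73 [0.6095 0.3203 0.24  ] [0.033 0.033 0.009]
0.25 92 [0.6073 0.3211 0.25  ] [0.038 0.035 0.01 ]
```

View pics/s1.png

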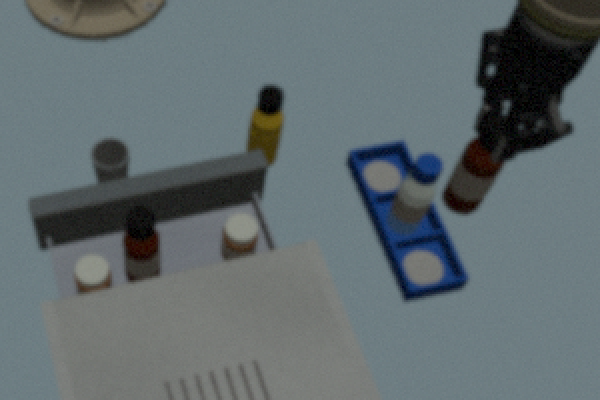

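The bottle hangs upright in the gripper at crop pixel (470,180). The other amber bottle and both jars still stand in the drawer. I'll lower it now.

Emit:
play_rows(series=[[0.002,0.001,0.03,0,0,0],[0,0,0.05,0,0,0],[0,0,0.05,0,0,0],[0,0,0.05,0,0,0],[0,0,0.05,0,0,0],[0,0,0.04,0,0,0],[0,0,0.02,0,0,0],[0,0,0.01,0,0,0],[0,0,0.005,0,0,0],[0,0,0,0,0,0]])

```text
time_s: 9.02
tcp_pos: [0.6049, 0.3293, 0.1369]
orientation: [0.0, 0.686, 0.727, 0.0]
force: [0.4, -1.0, -1.3]
gripper_width: 0.0318
gripper_force: 35.1
```

Emit:
play_rows(series=[[0,0,0.003,0,0,0],[0,0,0.003,0,0,0],[0,0,0.002,0,0,0],[0,0,0,0,0,0]])

```text
time_s: 9.52
tcp_pos: [0.6047, 0.329, 0.1322]
orientation: [-0.0, 0.686, 0.727, -0.0]
force: [-0.2, 0.8, -2.0]
gripper_width: 0.0323
gripper_force: 35.1
```

Emit:
play_rows(series=[[0,0,0.002,0,0,0],[0,0,0.002,0,0,0],[0,0,0,0,0,0]])

```text
time_s: 9.9
tcp_pos: [0.6047, 0.3291, 0.1302]
orientation: [-0.0, 0.686, 0.727, -0.0]
force: [-0.2, -0.0, -1.6]
gripper_width: 0.0324
gripper_force: 35.1
```

Emit:
play_rows(series=[[0,0,0.002,0,0,0],[0,0,0,0,0,0]])

```text
time_s: 10.15
tcp_pos: [0.6048, 0.3292, 0.1297]
orientation: [0.0, 0.686, 0.727, 0.0]
force: [0.4, 0.0, 0.4]
gripper_width: 0.0318
gripper_force: 35.4
```

Emit:
play_rows(series=[[0,0,0,0,0,0],[0,0,0,0,0,0],[0,0,0,0,0,0],[0,0,0,0,0,0],[0,0,-0.02,0,0,0],[0,0,-0.06,0,0,0],[0,0,-0.08,0,0,0],[0,0,-0.08,0,0,0],[0,0,-0.06,0,0,0],[0,0,0,0,0,0]], hand=0.3)

```text
time_s: 11.4
tcp_pos: [0.6053, 0.3301, 0.2836]
orientation: [0.001, 0.686, 0.727, 0.003]
force: [0.6, -0.4, -0.0]
gripper_width: 0.0555
gripper_force: 0.0
```

```bash
python3 -c "
from h import *
for n in('top','scene'):
    X=pts(snapshot(n)); m=X.copy(); m[m[...,2]>.18]=np.nan
    print(n);caps(m,[(.605,.328),(.53,.326)],.127);caps(m,[(.55,-.031)],.15)
tool((.5497,-.031,.28))
"
```

```text
topTraceback (most recent call last):
  File "<string>", line 5, in <module>
    print(n);caps(m,[(.605,.328),(.53,.326)],.127);caps(m,[(.55,-.031)],.15)
             ~~~~^^^^^^^^^^^^^^^^^^^^^^^^^^^^^^^^^
  File "h.py", line 24, in caps
    P=X[m]; (c2,rr)=cv2.minEnclosingCircle(P[:,:2].astype(np.float32)); print(c,np.round(c2,4),"r",round(rr,4),len(P),"z",np.round(np.percentile(P[:,2],[10,50,95]),4))
                                                                                                                                   ~~~~~~~~~~~~~^^^^^^^^^^^^^^^^^^^
    return _quantile_unchecked(
        a, q, axis, out, overwrite_input, method, keepdims, weights)
    return _ureduce(a,
                    func=_quantile_ureduce_func,
    ...<5 lines>...
                    overwrite_input=overwrite_input,
                    method=method)
    r = func(a, **kwargs)
    result = _quantile(arr,
                       quantiles=q,
    ...<2 lines>...
                       out=out,
                       weights=wgt)
    slices_having_nans = np.isnan(arr[-1, ...])
                                  ~~~^^^^^^^^^
IndexError: index -1 is out of bounds for axis 0 with size 0
```

Emit:
play_rows(series=[[-0.04,-0.015,0,0,0,0],[-0.07,-0.015,0,0,0,0],[-0.09,-0.015,0,0,0,0],[-0.09,-0.015,0,0,0,0],[-0.09,-0.015,0,0,0,0],[-0.09,-0.015,0,0,0,0],[-0.09,-0.015,0,0,0,0],[-0.08,-0.015,0,0,0,0],[-0.05,-0.015,0,0,0,0],[-0.024,-0.016,0,0,0,0]])

```text
time_s: 12.7
tcp_pos: [0.5491, -0.0336, 0.2783]
orientation: [-0.001, 0.687, 0.726, -0.001]
force: [-1.0, 0.6, -0.7]
gripper_width: 0.0556
gripper_force: 0.0
```

Emit:
play_rows(series=[[0,0,0,0,0,0],[0,0,0,0,0,0]])

```text
time_s: 12.95
tcp_pos: [0.5499, -0.0301, 0.2793]
orientation: [-0.0, 0.686, 0.728, 0.0]
force: [0.2, 0.3, 0.2]
gripper_width: 0.0554
gripper_force: 0.0
```

```bash
python3 -c "
from h import *
tool((.5497,-.031,.1495))
for n in('top','scene'):
    X=pts(snapshot(n)); m=X.copy(); m[m[...,2]>.165]=np.nan
    print(n);caps(m,[(.605,.328),(.53,.326)],.127)
    try: caps(m,[(.55,-.031)],.15)
    except Exception as e: print('occluded')
"
```

```text
t 12.95 tcp [ 0.5499 -0.0301  0.2793] yaw 93.42 tilt [0.0001 0.0006] F [0.2 0.3 0.2] w 0.0554 gf 0.0
shift frac [-0.0019 -0.0005  0.2596]
top
(0.605, 0.328) [0.6025 0.33  ] r 0.0172 120 z [0.1325 0.1351 0.1379]
(0.53, 0.326) [0.53   0.3282] r 0.0173 132 z [0.1322 0.1351 0.1384]
occluded
scene
(0.605, 0.328) [0.6047 0.3287] r 0.0172 155 z [0.13   0.1356 0.1376]
(0.53, 0.326) [0.5318 0.3272] r 0.0188 149 z [0.1316 0.1356 0.1379]
(0.55, -0.031) [ 0.5516 -0.0313] r 0.0171 152 z [0.1528 0.1551 0.1574]
```

Bottle A stands in bay 2 with its top at 0.135, as expected, and the blue-capped bottle hasn't moved. Next is bottle B.

Emit:
play_rows(series=[[-0.002,0,0.06,0,0,0],[0,0,0.06,0,0,0],[0,0,0.06,0,0,0],[0,0,0.04,0,0,0],[0,0,0.025,0,0,0],[0,0,0.015,0,0,0],[0,0,0,0,0,0],[0,0,0,0,0,0]])

```text
time_s: 14.05
tcp_pos: [0.5504, -0.0325, 0.1501]
orientation: [0.0, 0.686, 0.727, 0.0]
force: [-0.1, -1.3, 0.7]
gripper_width: 0.0552
gripper_force: 0.0
```

Emit:
play_rows(series=[[0,0,0,0,0,0],[0,0,0,0,0,0],[0,0,0,0,0,0],[0,0,0,0,0,0],[0,0,0,0,0,0],[0,0,0,0,0,0]], hand=-1, squeeze=35)

```text
time_s: 14.8
tcp_pos: [0.5503, -0.0327, 0.15]
orientation: [0.0, 0.686, 0.727, 0.0]
force: [-1.8, 0.2, 5.6]
gripper_width: 0.0321
gripper_force: 34.5
```

Emit:
play_rows(series=[[0,0,-0.01,0,0,0],[0,0,-0.02,0,0,0],[0,0,-0.04,0,0,0],[0,0,-0.05,0,0,0],[0,0,-0.05,0,0,0],[0,0,-0.05,0,0,0],[0,0,-0.04,0,0,0],[0,0,-0.02,0,0,0],[0,0,0,0,0,0]])

```text
time_s: 15.92
tcp_pos: [0.5501, -0.0326, 0.2897]
orientation: [0.0, 0.686, 0.727, 0.0]
force: [-0.3, -0.5, -3.7]
gripper_width: 0.032
gripper_force: 35.2
```

Emit:
play_rows(series=[[0.04,-0.014,0,0,0,0],[0.07,-0.015,0,0,0,0],[0.09,-0.014,0,0,0,0],[0.09,-0.015,0,0,0,0],[0.09,-0.014,0,0,0,0],[0.09,-0.015,0,0,0,0],[0.09,-0.014,0,0,0,0],[0.08,-0.015,0,0,0,0],[0.055,-0.014,0,0,0,0],[0.029,-0.015,0,0,0,0]])

```text
time_s: 17.18
tcp_pos: [0.4546, 0.3266, 0.2885]
orientation: [-0.001, 0.685, 0.728, -0.001]
force: [-0.3, -0.5, -3.0]
gripper_width: 0.032
gripper_force: 35.2
```

Emit:
play_rows(series=[[0,0,0,0,0,0],[0,0,0,0,0,0],[0,0,0,0,0,0]])

```text
time_s: 17.55
tcp_pos: [0.4576, 0.3231, 0.2893]
orientation: [0.0, 0.687, 0.726, -0.0]
force: [-1.3, 0.2, -3.1]
gripper_width: 0.0321
gripper_force: 35.2
```

```bash
python3 -c "
from h import *
tool((.458,.3245,.1305))"
```

```text
t 17.55 tcp [0.4576 0.3231 0.2893] yaw 93.16 tilt [ 0.0002 -0.0006] F [-1.3  0.2 -3.1] w 0.0321 gf 35.2
shift frac [0.003  0.0009 0.3175]
```

Emit:
play_rows(series=[[0.003,0.001,0.03,0,0,0],[0,0,0.05,0,0,0],[0,0,0.05,0,0,0],[0,0,0.05,0,0,0],[0,0,0.05,0,0,0],[0,0,0.04,0,0,0],[0,0,0.02,0,0,0],[0,0,0.01,0,0,0],[0,0,0.005,0,0,0],[0,0,0,0,0,0]])

```text
time_s: 18.8
tcp_pos: [0.4573, 0.3263, 0.1373]
orientation: [0.0, 0.686, 0.727, 0.0]
force: [0.6, -0.1, -1.9]
gripper_width: 0.0321
gripper_force: 35.2
```

Emit:
play_rows(series=[[0,0,0.003,0,0,0],[0,0,0.003,0,0,0],[0,0,0.003,0,0,0],[0,0,0,0,0,0]])

```text
time_s: 19.3
tcp_pos: [0.4571, 0.326, 0.1322]
orientation: [-0.0, 0.686, 0.727, -0.0]
force: [-0.3, 0.0, -2.5]
gripper_width: 0.0321
gripper_force: 35.2
```

Emit:
play_rows(series=[[0,0,0.002,0,0,0],[0,0,0,0,0,0]])

```text
time_s: 19.55
tcp_pos: [0.4571, 0.3261, 0.1313]
orientation: [-0.0, 0.686, 0.727, -0.0]
force: [0.4, 0.3, -3.2]
gripper_width: 0.0317
gripper_force: 35.2
```

Emit:
play_rows(series=[[0,0,0.002,0,0,0],[0,0,0,0,0,0]])

```text
time_s: 19.8
tcp_pos: [0.4571, 0.326, 0.1303]
orientation: [-0.0, 0.686, 0.727, 0.0]
force: [-0.7, -0.9, -2.8]
gripper_width: 0.0321
gripper_force: 35.2
```

Emit:
play_rows(series=[[0,0,0.001,0,0,0],[0,0,0,0,0,0]])

```text
time_s: 20.05
tcp_pos: [0.4572, 0.3263, 0.1301]
orientation: [0.0, 0.686, 0.727, 0.0]
force: [-0.7, -0.3, 1.0]
gripper_width: 0.0322
gripper_force: 35.5
```

Emit:
play_rows(series=[[0,0,0,0,0,0],[0,0,0,0,0,0],[0,0,0,0,0,0],[0,0,0,0,0,0],[0,0,-0.02,0,0,0],[0,0,-0.06,0,0,0],[0,0,-0.08,0,0,0],[0,0,-0.08,0,0,0],[0,0,-0.06,0,0,0],[0,0,0,0,0,0]], hand=0.3)

```text
time_s: 21.3
tcp_pos: [0.4577, 0.3272, 0.2832]
orientation: [0.001, 0.686, 0.727, 0.003]
force: [-1.0, -0.1, -0.5]
gripper_width: 0.0552
gripper_force: 0.0
```

Emit:
play_rows(series=[[-0.04,-0.01,0,0,0,0],[-0.07,-0.01,0,0,0,0],[-0.08,-0.01,0,0,0,0],[-0.08,-0.01,0,0,0,0],[-0.08,-0.01,0,0,0,0],[-0.08,-0.01,0,0,0,0],[-0.07,-0.01,0,0,0,0],[-0.05,-0.01,0,0,0,0],[-0.018,-0.018,0,0,0,0],[0,0,0,0,0,0]], hand=-1)

```text
time_s: 22.55
tcp_pos: [0.424, 0.0399, 0.2797]
orientation: [0.0, 0.687, 0.727, -0.0]
force: [-0.5, 0.1, -1.0]
gripper_width: -0.0001
gripper_force: 0.0
```

```bash
python3 -c "
from h import *
tool((.424,.04,.097),93)
for n in('scene','top'):
    s=snapshot(n);X=pts(s);m=X.copy(); m[m[...,2]>.165]=np.nan
    if n=='scene': cv2.imwrite('pics/s2.png',s['image'][60:260,180:480,::-1].repeat(2,0).repeat(2,1))
    print(n)
    for c,z in(((.605,.328),.127),((.53,.326),.127),((.458,.3245),.127),((.5415,.094),.078),((.563,-.093),.078)):
        try: caps(m,[c],z)
        except Exception: print('occ')
"
```

```text
t 22.55 tcp [0.424  0.0399 0.2797] yaw 93.27 tilt [-0.0002 -0.0003] F [-0.5  0.1 -1. ] w -0.0001 gf 0.0
shift frac [4.000e-04 2.000e-04 3.654e-01]
turn frac z 0.0022
scene
(0.605, 0.328) [0.6046 0.3285] r 0.0169 153 z [0.1318 0.1355 0.1378]
(0.53, 0.326) [0.53  0.327] r 0.0187 153 z [0.1309 0.1358 0.1379]
(0.458, 0.3245) [0.4573 0.3276] r 0.0168 126 z [0.1292 0.135  0.1379]
(0.5415, 0.094) [0.544  0.0932] r 0.021 205 z [0.0817 0.0851 0.0877]
(0.563, -0.093) [ 0.5649 -0.0927] r 0.0206 213 z [0.0823 0.085  0.0875]
top
(0.605, 0.328) [0.6029 0.3302] r 0.0171 126 z [0.1318 0.1352 0.1381]
(0.53, 0.326) [0.5304 0.3267] r 0.0169 129 z [0.1319 0.1351 0.138 ]
(0.458, 0.3245) [0.4563 0.328 ] r 0.018 149 z [0.1319 0.1349 0.1378]
occ
(0.563, -0.093) [ 0.562  -0.0933] r 0.0202 169 z [0.0822 0.0848 0.0882]
```

View pics/s2.png

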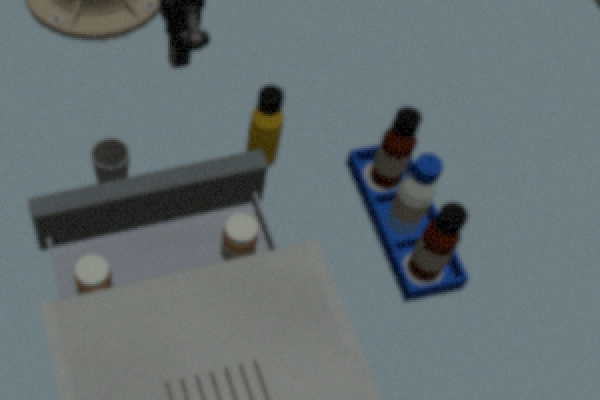

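Both amber bottles stand in the end bays, at crop pixels (393,150) and (437,245). The blue-capped bottle is still between them and both jars are standing. Next I'll lower the closed fingers in front of the panel.

Emit:
play_rows(series=[[0,0,0.04,0,0,0],[0,0,0.06,0,0,0],[0,0,0.06,0,0,0],[0,0,0.06,0,0,0],[0,0,0.06,0,0,0],[0,0,0.045,0,0,0],[0,0,0.025,0,0,0],[0,0,0.015,0,0,0],[0,0,0,0,0,0]])

```text
time_s: 23.78
tcp_pos: [0.4247, 0.0401, 0.0974]
orientation: [-0.0, 0.686, 0.727, 0.0]
force: [-0.5, -0.3, -0.3]
gripper_width: -0.0002
gripper_force: 0.0
```

Emit:
play_rows(series=[[0,0.004,0,0,0,0],[0,0.006,0,0,0,0],[0,0.006,0,0,0,0],[0,0.006,0,0,0,0],[0,0.006,0,0,0,0],[0,0.006,0,0,0,0]])

```text
time_s: 24.52
tcp_pos: [0.4415, 0.0406, 0.0973]
orientation: [-0.0, 0.686, 0.727, -0.0]
force: [-2.5, -0.6, 1.8]
gripper_width: -0.0001
gripper_force: 1.3
```

Emit:
play_rows(series=[[0,0.008,0,0,0,0],[0,0.01,0,0,0,0],[0,0.012,0,0,0,0],[0,0.012,0,0,0,0],[0,0.012,0,0,0,0],[0,0.012,0,0,0,0],[0,0.012,0,0,0,0],[0,0.012,0,0,0,0],[0,0.012,0,0,0,0],[0,0.012,0,0,0,0]])

```text
time_s: 25.78
tcp_pos: [0.4988, 0.0439, 0.0973]
orientation: [-0.0, 0.686, 0.727, -0.0]
force: [-2.8, -3.0, 0.9]
gripper_width: 0.0003
gripper_force: 1.4
```

Emit:
play_rows(series=[[0,0.012,0,0,0,0],[0,0.012,0,0,0,0],[0,0.012,0,0,0,0],[0,0.012,0,0,0,0],[0,0.012,0,0,0,0],[0,0.012,0,0,0,0],[0,0.012,0,0,0,0],[0,0.01,0,0,0,0],[0,0.006,0,0,0,0]])

```text
time_s: 26.9
tcp_pos: [0.5488, 0.047, 0.0974]
orientation: [-0.0, 0.686, 0.727, 0.0]
force: [-2.2, -1.8, 0.3]
gripper_width: 0.0
gripper_force: 1.3
```

```bash
cat > p.py <<'E'
from h import *
tool()
for n in("scene","top"):
    X=pts(snapshot(n)); z=X[...,2]
    # module frame approx yaw 3.1deg about housing centre
    a=np.radians(3.1);c=np.array([.7273,.0105]);d=X[...,:2]-c
    mx=d[...,0]*np.cos(a)+d[...,1]*np.sin(a); my=-d[...,0]*np.sin(a)+d[...,1]*np.cos(a)
    m=(z>.09)&(z<.108)&(abs(my)<.145)&(mx>-.3)&(mx<-.05)&((my<-.03)|(my>.1))
    h=(z>.12)&(z<.13)&(abs(my)<.145)&(abs(mx)<.2)
    print(n,m.sum(),"panel top mx",np.round(np.percentile(mx[m],[2,50,98]),4),"housing mx",np.round(np.percentile(mx[h],[.5,99.5]),4))
E
python3 p.py
```

```text
t 26.9 tcp [0.5488 0.047  0.0974] yaw 93.3 tilt [0.0002 0.0003] F [-2.2 -1.8  0.3] w 0.0 gf 1.3
scene 790 panel top mx [-0.1599 -0.1448 -0.1319] housing mx [-0.1168  0.1205]
top 571 panel top mx [-0.1637 -0.15   -0.1339] housing mx [-0.1196  0.1189]
```

Emit:
play_rows(series=[[0,0.006,0,0,0,0],[0,0.006,0,0,0,0],[0,0.005,0,0,0,0],[0,0.003,0,0,0,0]])

```text
time_s: 27.5
tcp_pos: [0.5586, 0.0478, 0.0975]
orientation: [-0.0, 0.686, 0.727, 0.0]
force: [-3.6, 1.3, 1.7]
gripper_width: 0.0001
gripper_force: 1.3
```

Emit:
play_rows(series=[[0,0.002,0,0,0,0],[0,0.002,0,0,0,0]])

```text
time_s: 27.75
tcp_pos: [0.5604, 0.0478, 0.0974]
orientation: [-0.0, 0.686, 0.727, 0.0]
force: [-3.1, 0.2, 2.1]
gripper_width: -0.0001
gripper_force: 1.3
```

Emit:
play_rows(series=[[0,0.002,0,0,0,0],[0,0.002,0,0,0,0]])

```text
time_s: 28.0
tcp_pos: [0.5619, 0.0478, 0.0973]
orientation: [-0.0, 0.686, 0.727, -0.0]
force: [-8.0, 1.8, 5.9]
gripper_width: 0.0003
gripper_force: 4.1
```

Force is rising, so the drawer is probably at its stop. One more small nudge to confirm.

Emit:
play_rows(series=[[0,0.001,0,0,0,0],[0,0,0,0,0,0]])

```text
time_s: 28.25
tcp_pos: [0.5619, 0.0478, 0.0973]
orientation: [-0.001, 0.686, 0.727, -0.001]
force: [-7.9, 1.3, 5.8]
gripper_width: 0.0
gripper_force: 4.0
```

```bash
python3 p.py
```

```text
t 28.25 tcp [0.5619 0.0478 0.0973] yaw 93.32 tilt [-0.0021 -0.0003] F [-7.9  1.3  5.8] w 0.0 gf 4.0
scene 455 panel top mx [-0.1476 -0.1386 -0.13  ] housing mx [-0.1169  0.1205]
top 558 panel top mx [-0.1509 -0.1376 -0.1217] housing mx [-0.12    0.1186]
```

The panel's outer edge is at -0.151 (home is -0.150) and the arm has stopped moving. Backing off, then up.

Emit:
play_rows(series=[[0,-0.006,0,0,0,0],[0,-0.02,0,0,0,0],[0,-0.04,0,0,0,0],[0,-0.03,0,0,0,0],[0,0,-0.04,0,0,0],[0,0,-0.08,0,0,0],[0,0,-0.1,0,0,0],[0,0,-0.1,0,0,0],[0,0,-0.05,0,0,0],[0,0,0,0,0,0]])

```text
time_s: 29.6
tcp_pos: [0.5157, 0.045, 0.2845]
orientation: [0.002, 0.687, 0.727, 0.001]
force: [0.0, 0.5, -1.5]
gripper_width: 0.0001
gripper_force: 0.0
```

```bash
python3 p.py; python3 -c "
from h import *
s=snapshot('scene');cv2.imwrite('pics/s3.png',s['image'][60:260,180:480,::-1].repeat(2,0).repeat(2,1))"
```

```text
t 29.6 tcp [0.5157 0.045  0.2845] yaw 93.28 tilt [ 0.0047 -0.0005] F [ 0.   0.5 -1.5] w 0.0001 gf 0.0
scene 456 panel top mx [-0.1474 -0.1384 -0.1299] housing mx [-0.116   0.1205]
top 370 panel top mx [-0.1508 -0.1372 -0.1212] housing mx [-0.1199  0.119 ]
```

View pics/s3.png

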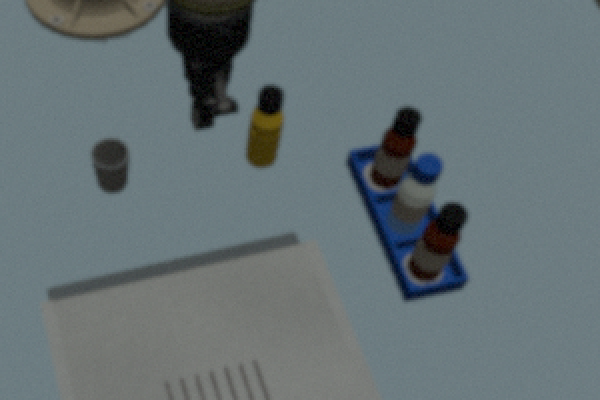

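The drawer is shut, with its panel strip against the housing at crop pixel (170,268). All three caddy bottles stand upright, and the beaker at (110,165) and yellow bottle are where they were.

```bash
python3 -c "
from workcell import *
print(sign_off())"
```

```text
the job is handed in; nothing more can be done
None
```

The job is handed in: both amber bottles stand upright in the caddy's end bays, the drawer is pushed home by camera measurement, and the beaker and blue-capped bottle look unmoved; the jars were standing before the push but can't be seen inside the housing, and `sign_off()` gave no verdict.

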